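# Turn the falling-ball viscometer over for its return run

### The arm

A 6-joint arm with a two-finger parallel gripper is mounted at the origin on the work surface. World frame = base frame: x ahead of the robot, y to its left, z up, the work surface at z = 0. Lengths are in mm, angles in rad, forces in N, time in s.
With the tool pointing down it reaches from about 350 to 875 mm from the base axis. Payload 4.2 kg.
Tool frame: the origin (TCP) lies at the very end of the fingers, on their centre line; the grasp point (between the pads) lies 19 mm behind it (pinch_z is the distance from the TCP to the grasp point, in mm); z points along the fingers, y is the line along which they close (so a half turn about z gives the same grasp; the last joint's range is limited). The gripper opens to 85 mm and grips with 20 to 120 N. Pads are 22 mm wide; open, the fingers measure 114 mm over their backs; the gripper's body (76 mm by 85 mm) begins 54 mm behind the grasp point. The pads swing forward as they close: fully open they stand 13 mm farther back than shut.
Start: joints at [-1.081, 0.385, 0.008, 0, -1.194, -0.259], TCP at [142.99, -608.402, 231.312] pointing down, gripper open.
Joint ranges: [-3.14, 3.14], [-1.21, 2.06], [-1.07, 1.41], [-3.16, 2.05], [-2.99, -0.16], [-3.1, 3.1]. Speed limits (rad/s): [2.79, 2.79, 3.14, 3.14, 3.14, 3.14].

### API

Orientations are given as a unit quaternion [x, y, z, w].
In Python, from bench import * gives the robot as it stands.
- The arm moves only by the tool arm_command, never from a script. Its argument "steps" is one flat list of numbers, 4 for each row, row after row: the shift along the tool's x, y, z in m, then the turn about the tool's z in rad. In form: [tx, ty, tz, roll, tx, ty, tz, roll, ...]. A call has 1 to 20 rows; each row shifts and turns the commanded pose from where the row before left it, along the tool's axes as they then stand; what a row does not reach is not made up. A row lasts 1/8 s, in which the tool goes at most 62.5 mm and 10.7 degrees, less where a joint would pass 70% of its speed; a pose out of reach is approached as far as the arm can. A call with a gripper value outside its range is refused whole. "grip" is the finger opening in m, from 0 to 0.0854, set as the call begins (left out, the last holds). The fingers move at their own pace and stop on an object; the grip force is fixed at half the most. Time passes only in rows, so rows that do not move let the fingers close. It gives the time, the measured TCP pose, the force, the opening and the grip force at its end, in the units of the state.
- read_state(): the state, without advancing time (a new reading comes with each control period).
- get_image(name): name is "scene" or "top" or "wrist"; returns the picture (384x512x3 uint8, red, green, blue); there is no depth.
- get_calibration(name): a dict with "camera_matrix" (3x3 intrinsics, pixels), "cam_to_world" (4x4, takes a point from camera to world coordinates). Camera axes: x right, y down, z forward; pixel columns grow to the right and rows downward; lengths in mm; the calibration is good to about 2 mm. A picture is of the moment at which its call begins: read the wrist's pose just before it. get_calibration takes no time and is no camera call; for the wrist camera it gives the pose at the moment of the call.
- job_done(): hands the job in; it is judged then, once.
The state is a dict: "clock": time; "joints": joint angles; "joint_vel": joint speeds; "joint_efforts": joint torques, N m; "position": TCP position; "ee_rot": TCP orientation; "contact_force": force on the tool from outside, world axes, zero at the start; "wrist_torque": the same for the moment, N m; "gripper_width": finger opening in mm; "grasp_force": force on a finger pad.
Only numpy, scipy, OpenCV 4.12 (cv2) and the standard library are available. Lean on these libraries where they do the work, as an engineer would, in place of code of your own. Each camera call takes 0.05 s, during which the arm holds its last target. There are 200 camera calls.

### The job

The ball of the falling-ball viscometer lies at the bottom of its glass tube: start the return run by pushing the tube round its pivot with the fingertips, smoothly and without flinging it, half a turn end for end until it is fully home on its other stop. The filler cap, now uppermost, swings over to the robot's left and down (the tube does not turn the other way). Only push: do not grip the tube, do not lift or shift the levelled stand, leave everything else on the bench where it is, and finish with the hand clear.

Things in the scene. Friction and masses are not known exactly. Their poses are not given: they have to be found in the camera images.
- tube (a joint): angle of the tube on its pivot, rad. 0: first stop, filler cap up, leaning 0.175 from vertical, upper end towards the stand's -y (robot's right). It grows as the filler end goes over through vertical (0.175), left (level at 1.745) and down; 3.14: other stop, plain end up, leaning the same way. Hard stops at both. Balanced; a stiff bearing (0.2 N m) holds it where it is left. Starts at 0 to 0.4
- pivot (a point): centre of the tube, on its turning axis, 155 mm above the bench. Axes as the stand's: x is the turning axis, from the tube back to the column, away from the robot; y robot's left; z up. The tube swings in the plane through here across x. Tube: glass jacket 60 mm in diameter; steel end discs 68 mm in diameter, 12 mm thick, outer faces 97 mm from here; with its caps it sweeps a radius of 113 mm
- filler_end (a point): centre of the outer face of the end disc with the tall ribbed black filler cap (26 mm wide, standing 16 mm beyond this point), 97 mm from the pivot. z axis: along the tube, from the plain end to the filler end
- plain_end (a point): centre of the outer face of the other end disc, with only a low black plug (20 mm wide, 5 mm high), 97 mm from the pivot. z axis: along the tube, towards the filler end
- viscometer: the stand: white base plate 170 mm (x) by 200 mm (y), top at 28 mm; column 30 by 50 mm, top at 193 mm, 45 to 75 mm behind the origin (+x). The tube stands before the column, towards the robot, its axis 5 mm before the origin. About 5 kg with the tube, loose and levelled: a hard shove slides or tips it. Origin: centre of the underside; x away from the robot, y to its left, at yaw 0
- beaker: loose small glass beaker, 52 mm wide, 68 mm high, beside the viscometer; not to be disturbed. Origin: centre of its underside
- sample_bottle: loose amber sample bottle with blue cap, 48 mm wide, 95 mm high, beside the viscometer; not to be disturbed. Origin: centre of its underside
- flask: loose conical glass flask, 70 mm wide, 102 mm high; not to be disturbed. Origin: centre of its underside
- ball_case: loose flat black case with six spare balls, 56 x 150 x 18 mm (a ball tops out at 28 mm); not to be disturbed. Origin: centre of its underside
- timer: loose flat grey lab timer, 62 x 66 x 16 mm; not to be disturbed. Origin: centre of its underside
- oil_jar: loose amber jar with white lid, 56 mm wide, 80 mm high; not to be disturbed. Origin: centre of its underside
- solvent_bottle: loose white plastic bottle with blue cap, 54 mm wide, 105 mm high; not to be disturbed. Origin: centre of its underside

How it is judged (in metres and radians):
At the end, for the whole second after the job is handed in: The tube is on its other stop (joint above 3.06 rad of 3.14, about 4.5 degrees) and at rest, plain end up; the stand is level (within 0.03 rad), at rest and within 15 mm of where it stood; no bystander has moved more than 25 mm or fallen over (value of joint tube above 3.06 rad and velocity of joint tube between -0.05 and 0.05 rad/s and linear speed of viscometer below 0.01 m/s and distance of viscometer from where it was at the start of the episode below 0.015 m and angle between viscometer's own z axis and vertical below 0.03 rad and not (distance of beaker from where it was at the start of the episode above 0.025 m or angle between beaker's own z axis and vertical above 0.5 rad) and not (distance of sample_bottle from where it was at the start of the episode above 0.025 m or angle between sample_bottle's own z axis and vertical above 0.5 rad) and not (distance of flask from where it was at the start of the episode above 0.025 m or angle between flask's own z axis and vertical above 0.5 rad) and not (distance of ball_case from where it was at the start of the episode above 0.025 m or angle between ball_case's own z axis and vertical above 0.5 rad) and not (distance of timer from where it was at the start of the episode above 0.025 m or angle between timer's own z axis and vertical above 0.5 rad) and not (distance of oil_jar from where it was at the start of the episode above 0.025 m or angle between oil_jar's own z axis and vertical above 0.5 rad) and not (distance of solvent_bottle from where it was at the start of the episode above 0.025 m or angle between solvent_bottle's own z axis and vertical above 0.5 rad)); the robot touches nothing.
It fails at once if the fingers press on the tube with more than 32 N in all: it is being gripped or forced (contact force between the fingers and tube above 32 N).
It fails at once if the tube is flung round (faster than 4 rad/s) (velocity of joint tube above 4 rad/s).
It fails at once if the stand is lifted or shifted more than 20 mm, or tipped more than 0.12 rad (distance of viscometer from where it was at the start of the episode above 0.02 m or angle between viscometer's own z axis and vertical above 0.12 rad).
It fails at once if one of the loose things on the bench is moved more than 25 mm or knocked over ((distance of beaker from where it was at the start of the episode above 0.025 m or angle between beaker's own z axis and vertical above 0.5 rad) or (distance of sample_bottle from where it was at the start of the episode above 0.025 m or angle between sample_bottle's own z axis and vertical above 0.5 rad) or (distance of flask from where it was at the start of the episode above 0.025 m or angle between flask's own z axis and vertical above 0.5 rad) or (distance of ball_case from where it was at the start of the episode above 0.025 m or angle between ball_case's own z axis and vertical above 0.5 rad) or (distance of timer from where it was at the start of the episode above 0.025 m or angle between timer's own z axis and vertical above 0.5 rad) or (distance of oil_jar from where it was at the start of the episode above 0.025 m or angle between oil_jar's own z axis and vertical above 0.5 rad) or (distance of solvent_bottle from where it was at the start of the episode above 0.025 m or angle between solvent_bottle's own z axis and vertical above 0.5 rad)).
It also fails if it takes over 58 s, if anything falls off the work surface, if the arm or the gripper's body presses on something with over 40 N, if the wrist force passes 120 N, or if a joint passes its speed limit or range.

## Working session

There is one attempt and no reset: what is moved stays moved. The work goes in short steps, Python scripts to look and compute and a tool call to move; the robot and the scene stay as the last step left them, time stands still between calls to the robot, and variables do not carry over. Pictures are saved under pics/ and viewed, at most 10 in all, crops included, and the job is handed in when it is done.

Besides the shell and the picture viewer there is one more tool, called after "Emit:" as name(argument=value, ...) on one line, values as JSON. arm_command: Moves the arm, as the interface text tells. Its arguments: {"type":"object","properties":{"steps":{"type":"array","items":{"type":"number"}},"grip":{"type":"number"}},"required":["steps"]}

```bash
mkdir -p pics; ls; python3 - <<'E'
from bench import *
import cv2,numpy as np
s=read_state();print(s)
for n in("scene","top"):
    cv2.imwrite(f"pics/{n}0.png",get_image(n)[:,:,::-1]);c=get_calibration(n);print(n,np.round(c["camera_matrix"],1).tolist(),np.round(c["cam_to_world"],3).tolist())
E
```

```text
pics
{'clock': 0.0, 'joints': array([-1.08138376e+00,  3.85575684e-01,  6.64922102e-03, -4.91192235e-04,
       -1.19399275e+00, -2.58609364e-01]), 'joint_vel': array([ 0.00109197, -0.00056588, -0.00104127, -0.00083741, -0.00109052,
       -0.00102647]), 'joint_efforts': array([-5.95526526e-04, -3.92289197e+01,  1.88396466e+01,  4.18595821e+00,
       -4.54831752e-03,  4.45875401e-06]), 'position': array([ 142.86990247, -607.86585752,  230.22034415]), 'ee_rot': array([-1.15055554e-01,  9.93358465e-01,  1.07146330e-03, -1.75310208e-04]), 'contact_force': array([ 0.0105564 , -0.06415948,  0.18436263]), 'wrist_torque': array([-0.00613257, -0.03071599,  0.01335905]), 'grasp_force': 0.0, 'gripper_width': 85.43227959393539}
scene [[354.2, 0.0, 248.0], [0.0, 354.2, 194.7], [0.0, 0.0, 1.0]] [[0.826, 0.314, -0.469, 1124.941], [0.564, -0.444, 0.696, -845.202], [0.011, -0.839, -0.543, 804.673], [0.0, 0.0, 0.0, 1.0]]
top [[392.1, 0.0, 252.5], [0.0, 392.1, 186.4], [0.0, 0.0, 1.0]] [[-0.012, -0.994, 0.104, 469.09], [-1.0, 0.013, 0.008, -17.57], [-0.009, -0.104, -0.995, 1231.46], [0.0, 0.0, 0.0, 1.0]]
```

View pics/scene0.png

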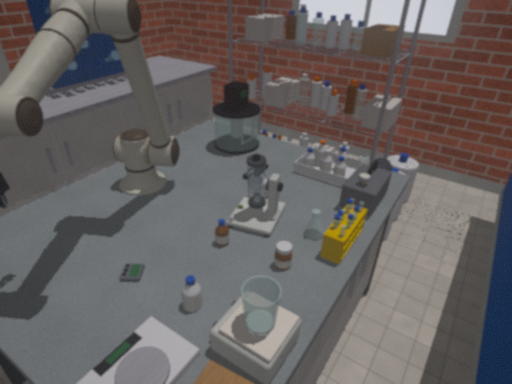

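View pics/top0.png

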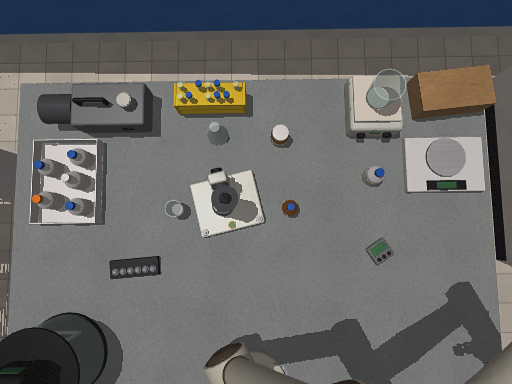

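The scene view shows the stand at about (258,200). In the top view the plate is at about (228,204), with the beaker to its left at (174,209), the sample bottle to its right at (290,208), and the ball case at (135,267). Next I'll measure the plate and the tube.

```bash
cat > h.py <<'E'
from bench import *
import cv2,numpy as np
def ray(n,uv,z):
    c=get_calibration(n);T=c["cam_to_world"];d=T[:3,:3]@np.linalg.inv(c["camera_matrix"])@np.array([uv[0],uv[1],1.])
    return T[:3,3]+d*(z-T[2,3])/d[2]
def proj(n,p):
    c=get_calibration(n);T=c["cam_to_world"];q=c["camera_matrix"]@(T[:3,:3].T@(np.asarray(p)-T[:3,3]));return q[:2]/q[2]
E
python3 - <<'E'
from h import *
im=cv2.imread("pics/top0.png");h=cv2.cvtColor(im,cv2.COLOR_BGR2HSV)
m=((h[...,2]>165)&(h[...,1]<50)).astype(np.uint8)
r=np.zeros_like(m);r[160:245,180:275]=1;m*=r
m=cv2.morphologyEx(m,cv2.MORPH_OPEN,np.ones((3,3),np.uint8))
n,l,s,c=cv2.connectedComponentsWithStats(m);print(s[1:])
pts=cv2.findContours(m,0,1)[0];P=np.vstack(pts)
b=cv2.boxPoints(cv2.minAreaRect(P));print(b)
for q in b:print(np.round(ray("top",q,28)))
for nm,uv,z in[("beaker",(174,209),34),("bottle",(291,208),95),("flask",(217,128),60),("jar",(281,131),80),("case",(135,267),18),("timer",(379,251),16)]:print(nm,np.round(ray("top",uv,z)))
cv2.imwrite("pics/c1.png",np.hstack([cv2.resize(im[155:245,150:270],None,fx=4,fy=4,interpolation=2)[:400,:],]))
s=cv2.imread("pics/scene0.png")[140:245,200:300]
cv2.imwrite("pics/c2.png",cv2.resize(s,None,fx=5.5,fy=5.5,interpolation=2))
E
```

```text
[[ 232  170   30   55  585]
 [ 191  172   41   63 1262]
 [ 236  220   12    8   68]]
[[188.06885 179.04262]
 [249.8262  164.51146]
 [263.28195 221.69835]
 [201.5246  236.2295 ]]
[621. 191.  28.]
[664.  -1.  28.]
[486. -40.  28.]
[445. 149.  28.]
beaker [528. 233.  34.]
bottle [ 524. -119.   95.]
flask [773.  98.  60.]
jar [756. -96.  80.]
case [354. 354.  18.]
timer [ 393. -392.   16.]
```

View pics/c1.png

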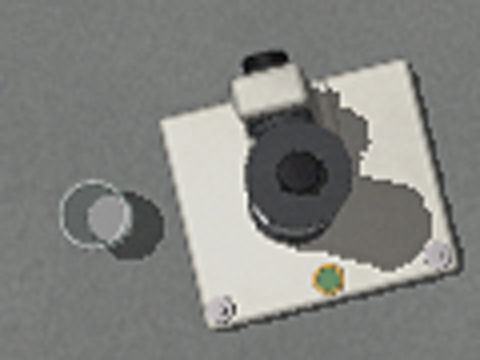

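View pics/c2.png

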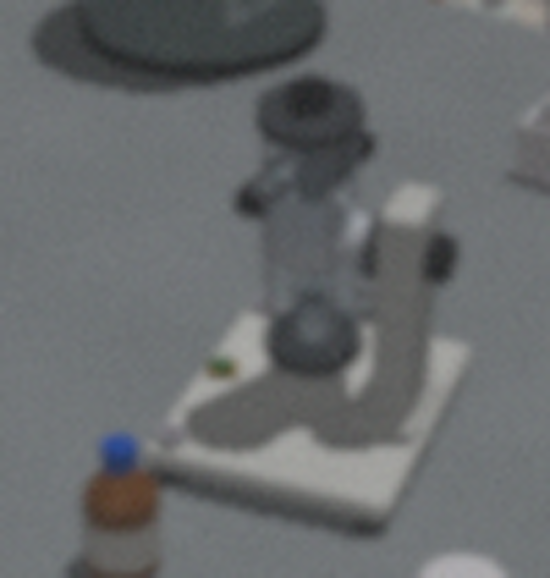

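The crops show plate corners at top pixels of about (190.5,185), (251,170.5), (265,222) and (203,237.5), and the filler cap at about (225,198). The tool's y axis already matches the stand's y. Next: pivot, yaw and tube angle.

```bash
python3 - <<'E'
from h import *
C=np.array([ray("top",u,28) for u in[(190.5,185),(251,170.5),(265,222),(203,237.5)]])[:,:2];print(C.round(1))
print(*[np.linalg.norm(C[i]-C[(i+1)%4]).round(1) for i in range(4)])
o=C.mean(0);e=(C[0]-C[1])/2+(C[3]-C[2])/2;yaw=np.arctan2(-e[0],e[1]);e2=(C[0]-C[3]+C[1]-C[2]);yaw2=np.arctan2(e2[1],e2[0]);print(o,yaw,yaw2)
X=np.array([np.cos(yaw),np.sin(yaw)]);Y=np.array([-X[1],X[0]])
for uv,z in[((217.3,177.5),193),((224.5,200),250),((225.2,198),266)]:
    p=ray("top",uv,z)[:2]-o;print(uv,p@X,p@Y)
pv=o-5*X
for t in(0,.1,.2,.3,.4):
    a=t-.175
    P=[np.r_[pv+r*np.sin(a)*Y,155+r*np.cos(a)] for r in(113,97,-97)]
    print(t,[proj("top",P[0]).round(1),proj("top",P[1]).round(1)],[proj("scene",q).round(1) for q in P])
s=read_state();from scipy.spatial.transform import Rotation as R
print(R.from_quat(s["ee_rot"]).as_matrix().round(3), (s["position"][:2]-pv)@np.c_[X,Y],pv)
E
```

```text
[[602.3 183.4]
 [645.   -4.2]
 [485.5 -45.1]
 [440.8 144.6]]
192.4 164.7 194.9 166.1
[543.39692083  69.70550229] 0.2277463352285045 0.2434835082513341
(217.3, 177.5) 61.573959977047366 0.6717822330577397
(224.5, 200) -6.582837024070536 -7.661340632694574
(225.2, 198) -3.5736130596530673 -11.46971524344855
0 [array([228.6, 197.8]), array([227.9, 198.5])] [array([253.5, 156.6]), array([253.7, 160.4]), array([255.9, 202. ])]
0.1 [array([224.1, 198.8]), array([224.1, 199.4])] [array([254.7, 154.8]), array([254.7, 158.9]), array([255. , 203.6])]
0.2 [array([219.6, 199.9]), array([220.4, 200.3])] [array([255.8, 153.4]), array([255.7, 157.6]), array([254., 205.])]
0.3 [array([215.2, 201. ]), array([216.6, 201.2])] [array([256.9, 152.2]), array([256.6, 156.6]), array([253.1, 206.2])]
0.4 [array([210.9, 202.1]), array([213. , 202.2])] [array([258. , 151.4]), array([257.6, 155.9]), array([252.2, 207.2])]
[[-0.974 -0.229 -0.001]
 [-0.229  0.974  0.002]
 [ 0.     0.002 -1.   ]] [-538.19785163 -569.7162494 ] [538.5260323   68.57658914]
```

The pivot is at about (538.5, 68.6), the yaw is 0.23, which matches the tool, and the tube is at about 0.08 rad. I'll approach on the right of the filler end with the fingers closed.

Emit:
arm_command(steps=[-0.038, 0.034, 0, 0, -0.038, 0.034, 0, 0, -0.038, 0.034, 0, 0, -0.038, 0.034, 0, 0, -0.038, 0.034, 0, 0, -0.038, 0.034, 0, 0, -0.038, 0.034, 0, 0, -0.038, 0.034, 0, 0, -0.038, 0.034, 0, 0, -0.038, 0.034, 0, 0, -0.038, 0.034, 0, 0, -0.038, 0.034, 0, 0, -0.038, 0.034, 0, 0, -0.038, 0.034, 0, 0, 0, 0, 0, 0, 0, 0, 0, 0], grip=0)

```text
clock: 2.1
position: [551.4, -23.3, 230.7]
ee_rot: [-0.115, 0.993, 0.0, -0.001]
contact_force: [0.2, -0.7, 0.6]
gripper_width: 0.3
grasp_force: 0.0
```

```bash
cat >> h.py <<'E'
PV=np.array([538.5,68.6,155]);yw=.231
Xs=np.array([np.cos(yw),np.sin(yw),0]);Ys=np.array([-Xs[1],Xs[0],0])
def rel():
    s=read_state();d=s["position"]-PV;f=s["contact_force"]
    print("t%.2f rel X%.1f Y%.1f Z%.1f  F X%.1f Y%.1f Z%.1f w%.0f"%(s["clock"],d@Xs,d@Ys,d[2],f@Xs,f@Ys,f[2],s["gripper_width"]))
E
python3 - <<'E'
from h import *
rel()
w=cv2.resize(get_image("wrist")[:,:,::-1],(400,300));t=cv2.resize(get_image("top")[120:270,130:330,::-1],(400,300));
cv2.imwrite("pics/a1.png",np.hstack([w,t]))
import math
# phase-1 tip trajectory (box tip, half width 15)
for d in range(-6,141,8):
    a=math.radians(d);n=75
    y=n*math.sin(a)-45*math.cos(a); 
    c=1 if d<90 else -1
    yc=y+15*c*min(1,abs(math.cos(a))*3)
    # face: -y cos a + z sin a = 30
    z=n*math.cos(a)+30*math.sin(a)
    print(d,round(y),round(z))
E
```

```text
t2.10 rel X-8.5 Y-92.4 Z75.7  F X0.0 Y-0.7 Z0.6 w0
-6 -53 71
2 -42 76
10 -31 79
18 -20 81
26 -8 81
34 5 79
42 17 76
50 29 71
58 40 65
66 50 58
74 60 50
82 68 40
90 75 30
98 81 19
106 84 8
114 87 -3
122 87 -14
130 86 -25
138 84 -36
```

View pics/a1.png

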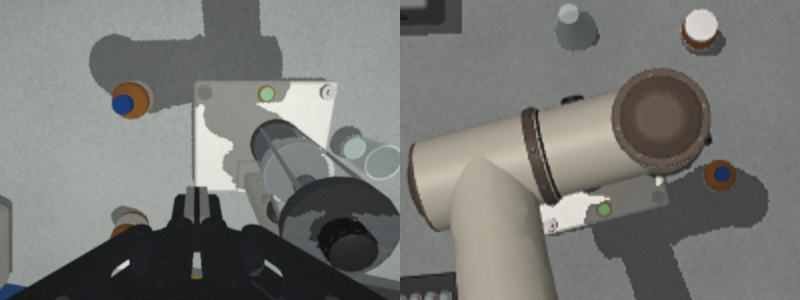

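The wrist view shows the closed fingers at (196,210) level with the tube, the filler cap at (345,240) on their left, and nothing in the way. I'll push slowly now.

Emit:
arm_command(steps=[0, 0.0065, 0, 0, 0, 0.0065, 0, 0, 0, 0.0065, 0, 0, 0, 0.0065, 0, 0, 0, 0.0065, 0, 0, 0, 0.0065, 0, 0, 0, 0.0055, -0.0008, 0, 0, 0.0055, -0.0008, 0, 0, 0.0055, -0.0008, 0, 0, 0.0055, -0.0008, 0, 0, 0.0058, -0.0005, 0, 0, 0.0058, -0.0005, 0, 0, 0.0058, -0.0005, 0, 0, 0.0058, -0.0005, 0, 0, 0.0062, 0.0012, 0, 0, 0.0062, 0.0012, 0, 0, 0.0062, 0.0012, 0, 0, 0.0062, 0.0012, 0])

```text
clock: 4.45
position: [526.9, 83.3, 231.4]
ee_rot: [-0.115, 0.993, 0.0, -0.0]
contact_force: [0.8, -2.0, 1.6]
gripper_width: -0.0
grasp_force: 1.2
```

```bash
python3 - <<'E'
from h import *
rel()
w=cv2.resize(get_image("wrist")[:,:,::-1],(400,300));t=cv2.resize(get_image("scene")[130:250,180:340,::-1],(400,300));
cv2.imwrite("pics/a2.png",np.hstack([w,t]))
E
```

```text
t4.45 rel X-7.9 Y16.9 Z76.4  F X0.3 Y-2.1 Z1.6 w-0
```

View pics/a2.png

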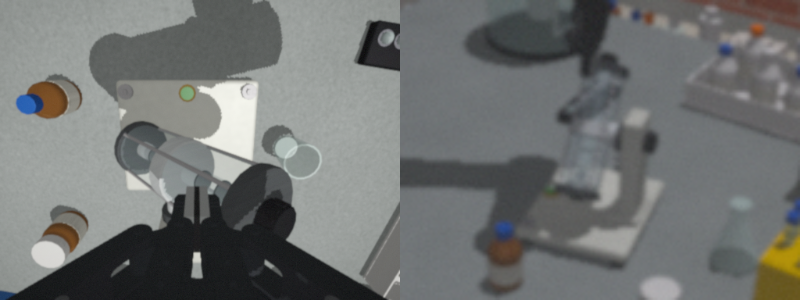

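The tube has tilted left with the fingers on its jacket beside the filler disc (wrist view, about 200,200), at about 2.6 N. I'll continue along the arc.

Emit:
arm_command(steps=[0, 0.006, 0.0025, 0, 0, 0.006, 0.0025, 0, 0, 0.0055, 0.003, 0, 0, 0.0055, 0.003, 0, 0, 0.005, 0.0035, 0, 0, 0.005, 0.0035, 0, 0, 0.005, 0.004, 0, 0, 0.005, 0.004, 0, 0, 0.004, 0.005, 0, 0, 0.004, 0.005, 0, 0, 0.0035, 0.005, 0, 0, 0.0035, 0.005, 0, 0, 0.003, 0.0055, 0, 0, 0.003, 0.0055, 0, 0, 0.0015, 0.0055, 0, 0, 0.0015, 0.0055, 0, 0, 0.0015, 0.0055, 0, 0, 0.0015, 0.0055, 0])

```text
clock: 6.8
position: [511.1, 151.1, 152.4]
ee_rot: [-0.115, 0.993, 0.0, 0.0]
contact_force: [-0.5, -0.6, 2.5]
gripper_width: -0.2
grasp_force: 1.2
```

```bash
python3 - <<'E'
from h import *
rel()
w=cv2.resize(get_image("wrist")[:,:,::-1],(400,300));t=cv2.resize(get_image("scene")[130:250,180:340,::-1],(400,300));
cv2.imwrite("pics/a3.png",np.hstack([w,t]))
E
```

```text
t6.80 rel X-7.8 Y86.6 Z-2.6  F X-0.6 Y-0.5 Z2.5 w-0
```

View pics/a3.png

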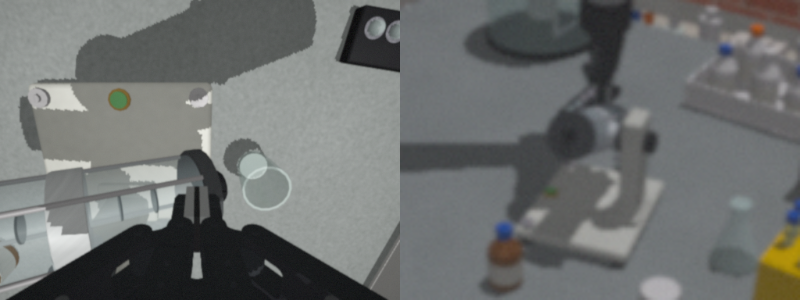

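The tube is just past level, with the tip on its upper side next to the filler disc (wrist view, 200,180) and 2.5 N upward. I'll push it further down, to about 50° past level.

Emit:
arm_command(steps=[0, 0, 0.005, 0, 0, 0, 0.005, 0, 0, -0.0005, 0.005, 0, 0, -0.0005, 0.005, 0, 0, -0.001, 0.005, 0, 0, -0.001, 0.005, 0, 0, -0.0015, 0.004, 0, 0, -0.002, 0.004, 0, 0, 0, 0, 0])

```text
clock: 8.02
position: [512.4, 144.4, 114.2]
ee_rot: [-0.115, 0.993, -0.0, -0.0]
contact_force: [-0.8, -0.7, 0.9]
gripper_width: -0.0
grasp_force: 0.3
```

```bash
python3 - <<'E'
from h import *
rel()
w=cv2.resize(get_image("wrist")[:,:,::-1],(400,300));t=cv2.resize(get_image("scene")[130:250,180:340,::-1],(400,300));
cv2.imwrite("pics/a4.png",np.hstack([w,t]))
E
```

```text
t8.03 rel X-8.1 Y79.8 Z-40.8  F X-0.9 Y-0.5 Z0.9 w-0
```

View pics/a4.png

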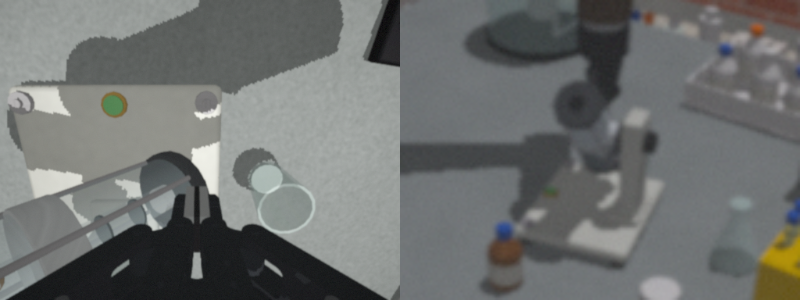

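The filler end is now well down on the left, and the plain end faces up and to the right (right panel, 575,105). I'll lift clear, cross over the top, and come down to the right of the plain end.

Emit:
arm_command(steps=[0, 0.001, -0.015, 0, 0, 0, -0.03, 0, 0, 0, -0.04, 0, 0, 0, -0.04, 0, 0, 0, -0.04, 0, 0, -0.03, 0, 0, 0, -0.03, 0, 0, 0, -0.03, 0, 0, 0, -0.03, 0, 0, 0, -0.03, 0, 0, 0, -0.03, 0, 0, 0, -0.03, 0, 0, 0, 0, 0.02, 0, 0, 0, 0.02, 0, 0, 0, 0.02, 0, 0, 0, 0.02, 0, 0, 0, 0, 0])

```text
clock: 10.25
position: [559.4, -59.0, 199.1]
ee_rot: [-0.115, 0.993, -0.0, -0.001]
contact_force: [0.9, 0.0, 0.6]
gripper_width: -0.2
grasp_force: 0.0
```

```bash
python3 - <<'E'
from h import *
rel()
for e in (30,35,40,45,50,55,60):
    a=np.radians(e);print(e,proj("scene",PV-97*np.cos(a)*Ys+[0,0,97*np.sin(a)]).round(1))
w=cv2.resize(get_image("wrist")[:,:,::-1],(400,300));t=cv2.resize(get_image("scene")[130:250,180:340,::-1],(400,300));
cv2.imwrite("pics/a5.png",np.hstack([w,t]))
E
```

```text
t10.25 rel X-8.9 Y-129.0 Z44.1  F X0.9 Y-0.2 Z0.6 w-0
30 [246.4 181.8]
35 [246.9 179.3]
40 [247.5 176.8]
45 [248.1 174.3]
50 [248.8 172. ]
55 [249.6 169.7]
60 [250.3 167.5]
```

View pics/a5.png

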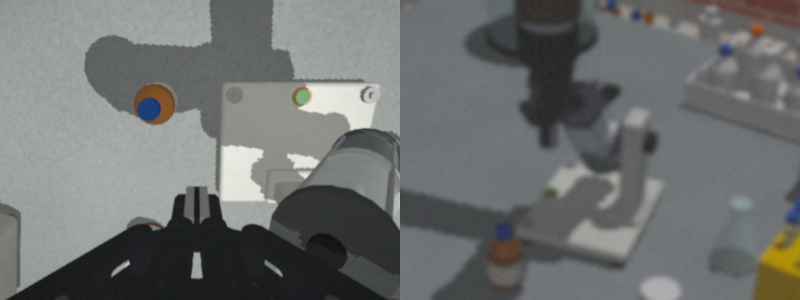

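The plain end is up and to the right at about 50°, and the fingers are to its right with a clear gap. I'll lower a little and push left.

Emit:
arm_command(steps=[0, 0, 0.004, 0, 0, 0, 0.004, 0, 0, 0.006, 0, 0, 0, 0.006, 0, 0, 0, 0.006, 0, 0, 0, 0.005, 0, 0, 0, 0.005, -0.003, 0, 0, 0.005, -0.003, 0, 0, 0.005, -0.003, 0, 0, 0.005, -0.003, 0, 0, 0.004, -0.003, 0, 0, 0.003, -0.003, 0, 0, 0, 0, 0])

```text
clock: 11.98
position: [549.9, -12.9, 212.9]
ee_rot: [-0.115, 0.993, -0.003, 0.001]
contact_force: [-0.4, -10.7, 6.3]
gripper_width: 0.2
grasp_force: 5.0
```

```bash
python3 - <<'E'
from h import *
rel()
E
```

```text
t11.97 rel X-7.6 Y-81.9 Z57.9  F X-2.8 Y-10.3 Z6.3 w0
```

```bash
python3 - <<'E'
from h import *
w=cv2.resize(get_image("wrist")[:,:,::-1],(400,300));t=cv2.resize(get_image("scene")[130:250,180:340,::-1],(400,300));
cv2.imwrite("pics/a6.png",np.hstack([w,t]))
E
```

```text
(no output)
```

View pics/a6.png

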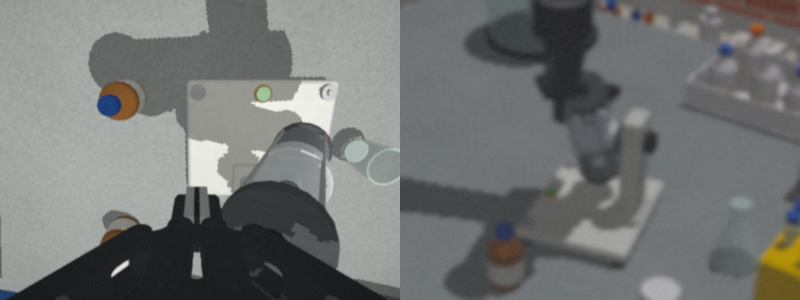

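The gripper's wide linkage (wrist view, about 250,230) is bearing on the plain disc because the tip is too low. I'll back off, raise, and push with only the tips.

Emit:
arm_command(steps=[0, -0.004, -0.001, 0, 0, -0.006, -0.001, 0, 0, -0.008, -0.002, 0, 0, 0, -0.005, 0, 0, 0, -0.005, 0, 0, 0, 0, 0])

```text
clock: 12.82
position: [553.4, -27.5, 224.4]
ee_rot: [-0.115, 0.993, 0.0, 0.001]
contact_force: [0.7, -0.5, -0.9]
gripper_width: -0.3
grasp_force: 0.0
```

```bash
python3 - <<'E'
from h import *
rel()
w=get_image("wrist")[:,:,::-1];cv2.imwrite("pics/w7.png",w)
E
```

```text
t12.82 rel X-7.5 Y-96.9 Z69.4  F X0.6 Y-0.7 Z-0.9 w-0
```

View pics/w7.png

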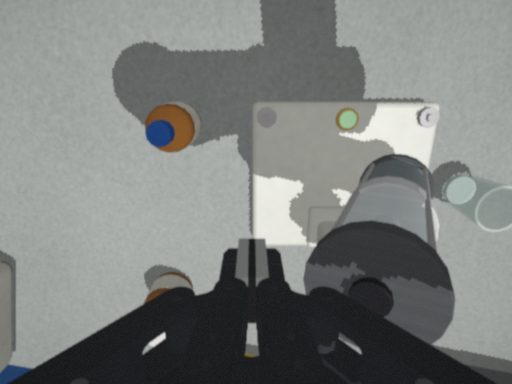

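That makes 11 pictures viewed, one over the limit of 10, so I'll use only numbers from here. The view shows the plain plug at about (372,297) with the fingers at (252,250), clear on the right of the disc. I'll get the angle from the plug pixel.

```bash
python3 - <<'E'
from h import *
for e in (50,55,60,65,70,75,80):
    a=np.radians(e);print(e,proj("wrist",PV-102*np.cos(a)*Ys+[0,0,102*np.sin(a)]).round(1),"corner Y%.0f Z%.0f"%(-97*np.cos(a)-34*np.sin(a),97*np.sin(a)-34*np.cos(a)))
E
```

```text
50 [315.8 275.8] corner Y-88 Z52
55 [332.6 282.2] corner Y-83 Z60
60 [351.2 288.2] corner Y-78 Z67
65 [371.3 293.7] corner Y-72 Z74
70 [392.6 298.4] corner Y-65 Z80
75 [414.7 302.4] corner Y-58 Z85
80 [437.1 305.3] corner Y-50 Z90
```

Emit:
arm_command(steps=[0, 0.004, 0, 0, 0, 0.004, 0, 0, 0, 0.004, 0, 0, 0, 0.004, -0.002, 0, 0, 0.004, -0.002, 0, 0, 0.004, -0.002, 0, 0, 0.003, -0.002, 0, 0, 0, 0, 0])

```text
clock: 13.88
position: [546.9, -1.2, 232.0]
ee_rot: [-0.115, 0.993, 0.0, 0.0]
contact_force: [0.3, 0.5, -0.5]
gripper_width: 0.1
grasp_force: 0.0
```

```bash
cat >> h.py <<'E'
def plug(name,l=102):
    im=cv2.cvtColor(get_image(name),cv2.COLOR_RGB2GRAY);best=[]
    for e in range(45,86,5):
        a=np.radians(e);u=proj(name,PV-l*np.cos(a)*Ys+[0,0,l*np.sin(a)]);x,y=u.round().astype(int)
        best.append((e,int(x),int(y),int(im[max(y-4,0):y+5,max(x-4,0):x+5].mean()) if 0<x<512 and 0<y<384 else None))
    print(name,best)
E
python3 - <<'E'
from h import *
rel();plug("wrist")
E
```

```text
t13.88 rel X-7.8 Y-69.9 Z77.0  F X0.4 Y0.4 Z-0.5 w0
wrist [(45, 249, 261, 55), (50, 261, 267, 101), (55, 276, 273, 30), (60, 292, 279, 40), (65, 309, 284, 35), (70, 328, 288, 40), (75, 348, 292, 81), (80, 368, 294, 85), (85, 389, 296, 159)]
```

```bash
python3 - <<'E'
from h import *
w=get_image("wrist")[:,:,::-1];cv2.imwrite("pics/w8.png",w)
g=cv2.cvtColor(w,cv2.COLOR_BGR2GRAY);g=cv2.GaussianBlur(g,(5,5),0)
g7=cv2.GaussianBlur(cv2.cvtColor(cv2.imread("pics/w7.png"),cv2.COLOR_BGR2GRAY),(5,5),0)
for G in(g7,g):
    print("     "+" ".join("%3d"%x for x in range(240,500,10)))
    for y in range(200,345,8):print(y," "," ".join("%3d"%G[y,x] for x in range(240,500,10)))
E
```

```text
240 250 260 270 280 290 300 310 320 330 340 350 360 370 380 390 400 410 420 430 440 450 460 470 480 490
200   169 116 234 233 234 198 145 145 145 145 187 111 130 132 133 133 135 140 145 139 137 167 179 148 161 142
208   171 126 232 232 232 163 144 131 137 137 137 115 132 133 134 133 135 138 143 131 165 164 139 136 148 144
216   171 119 233 230 232 172 145 134 143 145 112 130 131 133 131 133 136 140 144 108 164 166 163 139 148 147
224   172 118 232 231 231 230 148 136 125 125 101  54  48  49  52  78 139 139 143 101 174 165 166 165 183 148
232   173 144 232 231 231 231 214 138 117  65  50  56  55  55  54  51  50  77 143  99 167 166 161 167 165 173
240   114  52 117 231 231 230 230 145  69  53  54  55  55  55  55  56  55  53  54  98 168 166 166 163 159 162
248   105  34 104 106 170 171 166 172  53  55  54  54  53  54  54  54  55  54  54  52 167 166 165 166 162 164
256   104  33 104  33  91 171 172  94  54  54  55  54  53  54  54  54  53  52  54  54 134 164 166 168 163 164
264   104  33 104  35  49 170 169  79  65  63  55  70  54  54  54  53  53  54  53  53  50 166 163 166 164 162
272   
[... 2592 characters left out ...]
 163 163 165 162 164 163 160 162 159 161
304    31  33  30  31  30  29  30  31  30  29  29  31  50  83  85 166 164 162 164 163 162 163 162 163 160 158
312    31  32  31  30  29  29  28  29  31  30  31  30  29  32 106 165 161 165 162 161 162 161 161 160 159 159
320    28  38  31  29  30  31  30  32  33  32  30  29  30  29  30 138 164 161 159 158 163 161 162 160 159 156
328    29 162  32  29  29  30  29  31  34  34  32  31  30  30  28  28  72 158 160 162 160 160 159 159 158 155
336    29 163  30  29  29  32  29  30  34  34  80  32  31  29  28  29  29  32 157 161 159 160 157 159 156 154
344    28 131  34  29  28  29  29  30  34  48  28 152  33  30  28  28  28  28  28 118 157 159 156 156 155 155
```

The plug pixel at (312,285) means the tube is still at about 65°, so the tip passed just above the disc edge. I'll back off, go about 13 mm lower, then push while rising with the corner.

Emit:
arm_command(steps=[0, -0.013, 0, 0, 0, -0.013, 0, 0, 0, 0, 0.007, 0, 0, 0, 0.006, 0, 0, 0.005, 0, 0, 0, 0.005, 0, 0, 0, 0.003, 0, 0, 0, 0.003, -0.002, 0, 0, 0, 0, 0])

```text
clock: 15.1
position: [549.3, -10.8, 221.1]
ee_rot: [-0.115, 0.993, 0.0, 0.0]
contact_force: [-0.0, 0.6, 0.5]
gripper_width: -0.4
grasp_force: 0.0
```

```bash
cat >> h.py <<'E'
def ang(n):
    w=get_image("wrist");cv2.imwrite(f"pics/{n}.png",w[:,:,::-1]);g=cv2.GaussianBlur(cv2.cvtColor(w,cv2.COLOR_RGB2GRAY),(5,5),0)
    # disc outline: face/rim grey 45..95, right of fingers
    m=((g>44)&(g<100)).astype(np.uint8);m[:,:262]=0;m[:215]=0;m[335:]=0
    k,l,s,c=cv2.connectedComponentsWithStats(m);i=1+s[1:,4].argmax();print("disc mask box",s[i],"c",c[i].round(1))
    for e in (60,65,70,75,80,85):
        a=np.radians(e);ax=-np.cos(a)*Ys+[0,0,np.sin(a)]
        t=np.linspace(0,2*np.pi,60);nn=np.cross(ax,Xs)
        P=[proj("wrist",PV+97*ax+34*(np.cos(q)*Xs+np.sin(q)*nn)) for q in t]+[proj("wrist",PV+85*ax+34*(np.cos(q)*Xs+np.sin(q)*nn)) for q in t]
        P=np.array(P);P=P[(P[:,1]<335)];print(e,"x max %.0f  y min %.0f  plug"%(P[:,0].max(),P[:,1].min()),proj("wrist",PV+102*ax).round(0))
E
python3 - <<'E'
from h import *
rel();ang("w9")
E
```

```text
t15.10 rel X-7.7 Y-79.8 Z66.1  F X0.1 Y0.6 Z0.5 w-0
disc mask box [ 262  223  156  112 8967] c [352.2 269.3]
60 x max 402  y min 210  plug [316. 292.]
65 x max 422  y min 213  plug [336. 298.]
70 x max 445  y min 216  plug [357. 303.]
75 x max 466  y min 218  plug [379. 307.]
80 x max 486  y min 220  plug [401. 310.]
85 x max 504  y min 221  plug [423. 312.]
```

Emit:
arm_command(steps=[0, 0.003, 0, 0, 0, 0.003, 0, 0, 0, 0.003, -0.001, 0, 0, 0, 0, 0])

```text
clock: 15.65
position: [548.1, -5.2, 224.9]
ee_rot: [-0.115, 0.993, -0.003, 0.001]
contact_force: [-0.8, -10.1, 8.9]
gripper_width: 0.1
grasp_force: 6.1
```

```bash
python3 - <<'E'
from h import *
rel();ang("w10")
E
```

```text
t15.65 rel X-7.6 Y-74.1 Z69.9  F X-3.1 Y-9.7 Z8.9 w0
disc mask box [ 262  222  152  113 8802] c [349.4 267.7]
60 x max 386  y min 207  plug [302. 287.]
65 x max 404  y min 210  plug [321. 293.]
70 x max 425  y min 212  plug [341. 297.]
75 x max 446  y min 215  plug [362. 301.]
80 x max 466  y min 216  plug [383. 304.]
85 x max 484  y min 217  plug [405. 306.]
```

The force of about −10 N in Y and +9 N in Z is friction on the finger as the corner rises past it. The push must follow the tangent, left and up together.

Emit:
arm_command(steps=[0, 0.001, -0.0035, 0, 0, 0.0025, -0.003, 0, 0, 0.0025, -0.0025, 0, 0, 0.003, -0.0025, 0, 0, 0, 0, 0])

```text
clock: 16.32
position: [545.2, 6.7, 233.8]
ee_rot: [-0.115, 0.993, -0.0, 0.0]
contact_force: [0.1, -2.5, 5.8]
gripper_width: -0.4
grasp_force: 2.9
```

```bash
python3 - <<'E'
from h import *
rel();ang("w11")
E
```

```text
t16.32 rel X-7.7 Y-61.8 Z78.8  F X-0.5 Y-2.5 Z5.8 w-0
disc mask box [ 262  215  150  120 8459] c [343.6 263.3]
60 x max 353  y min 201  plug [275. 276.]
65 x max 370  y min 203  plug [292. 281.]
70 x max 388  y min 206  plug [310. 285.]
75 x max 407  y min 207  plug [329. 289.]
80 x max 426  y min 209  plug [349. 291.]
85 x max 443  y min 210  plug [369. 293.]
```

Emit:
arm_command(steps=[0, 0, -0.002, 0, 0, 0.002, -0.002, 0, 0, 0.0025, -0.002, 0, 0, 0, 0, 0])

```text
clock: 16.88
position: [543.5, 11.2, 238.8]
ee_rot: [-0.115, 0.993, 0.0, -0.001]
contact_force: [-0.5, -0.0, 0.0]
gripper_width: -0.2
grasp_force: 0.3
```

```bash
python3 - <<'E'
from h import *
rel();ang("w12")
E
```

```text
t16.88 rel X-8.3 Y-57.0 Z83.8  F X-0.5 Y0.1 Z0.0 w-0
disc mask box [ 262  215  150  120 8328] c [341.5 261.4]
60 x max 340  y min 198  plug [265. 271.]
65 x max 356  y min 201  plug [281. 276.]
70 x max 373  y min 203  plug [298. 280.]
75 x max 392  y min 205  plug [317. 283.]
80 x max 410  y min 206  plug [336. 285.]
85 x max 426  y min 207  plug [355. 287.]
```

The disc edge gives about 80°, which is the stop. I'll press a little more to confirm contact with it.

Emit:
arm_command(steps=[0, 0.0025, -0.001, 0, 0, 0.002, -0.0005, 0, 0, 0, 0, 0])

```text
clock: 17.3
position: [542.8, 15.1, 241.0]
ee_rot: [-0.115, 0.993, -0.0, -0.0]
contact_force: [0.2, -1.6, 0.4]
gripper_width: 0.0
grasp_force: 1.0
```

```bash
python3 - <<'E'
from h import *
rel();ang("w13")
g=cv2.cvtColor(cv2.imread("pics/w13.png"),cv2.COLOR_BGR2GRAY);g=cv2.GaussianBlur(g,(5,5),0)
for y in range(208,330,10):print(y," ".join("%3d"%g[y,x] for x in range(240,460,10)))
E
```

```text
t17.30 rel X-8.1 Y-53.1 Z86.0  F X-0.2 Y-1.6 Z0.4 w0
disc mask box [ 262  215  150  120 8313] c [339.9 260.3]
60 x max 331  y min 197  plug [257. 269.]
65 x max 347  y min 199  plug [273. 273.]
70 x max 363  y min 201  plug [290. 277.]
75 x max 381  y min 203  plug [308. 280.]
80 x max 399  y min 204  plug [326. 283.]
85 x max 416  y min 205  plug [345. 284.]
208 223 218 139 131 137 107 130 132 129 131 132 132 146 223 161 164 161 160 136 145 140 142
218 224 223 155 130 127  98 128  87  52  50  54  99 151 103 163 164 162 161 162 176 145 143
228 224 224 223 131 115  57  46  54  54  53  53  53  49  71 163 162 160 163 157 162 164 160
238 175 155 170 187  55  53  53  53  54  53  54  56  54  54  51 161 161 162 160 157 161 157
248 100  33 100 104  51  53  52  52  53  53  53  94  96  52  53 109 161 159 160 164 159 160
258  99  31  99  31  36  53  52  52  52  52  53  91  96  96  96  95 161 163 158 162 159 160
268  99  29  99  32  30  56  57  60  52  46  76  92  93  94  96  95 143 162 160 162 160 157
278  86  34 106  32  29  91  91  53  36  44  50  90  95  95  96  96 101 162 163 159 159 158
288  30  32  29  31  30  59  89  46  30  33  44  55  93  93  94  94 106 160 163 162 159 159
298  28  30  28  29  29  29  29  28  29  32  28  51  91  91  91  91 135 162 162 160 161 160
308  29  31  29  27  30  28  29  28  31  29  28  28  28  81  91  92 162 158 160 158 160 161
318  27  32  30  28  29  29  29  31  31  32  28  29  28  28  31 150 160 158 159 159 159 158
328  28 158  31  29  28  28  29  30  32  33  31  30  29  28  28  27  71 158 160 160 156 160
```

Emit:
arm_command(steps=[0, 0.002, -0.0003, 0, 0, 0.002, -0.0003, 0, 0, 0, 0, 0])

```text
clock: 17.73
position: [542.3, 16.4, 241.3]
ee_rot: [-0.115, 0.993, -0.002, -0.0]
contact_force: [2.5, -11.1, -1.4]
gripper_width: -0.4
grasp_force: 5.9
```

```bash
python3 - <<'E'
from h import *
rel()
E
```

```text
t17.73 rel X-8.3 Y-51.7 Z86.3  F X-0.1 Y-11.4 Z-1.4 w-0
```

The force rose to 11 N (about 1 N m) with almost no motion, so the tube is hard against the stop. I'll back off to the right, then up and clear.

Emit:
arm_command(steps=[0, -0.004, 0, 0, 0, -0.008, 0, 0, 0, -0.02, 0, 0, 0, -0.03, -0.01, 0, 0, -0.03, -0.02, 0, 0.02, -0.03, -0.02, 0, 0.02, -0.03, -0.02, 0, 0.02, -0.03, 0, 0, 0.02, -0.03, 0, 0, 0.02, -0.03, 0, 0, 0.02, -0.03, 0, 0, 0, 0, 0, 0, 0, 0, 0, 0])

```text
clock: 19.35
position: [487.8, -272.9, 311.3]
ee_rot: [-0.115, 0.993, 0.0, 0.0]
contact_force: [-0.4, -0.0, -0.0]
gripper_width: 0.2
grasp_force: 0.0
```

```bash
python3 - <<'E'
from h import *
rel()
im=get_image("top")[:,:,::-1];cv2.imwrite("pics/top9.png",im);a=cv2.imread("pics/top0.png")
h=cv2.cvtColor(im,cv2.COLOR_BGR2HSV)
g=cv2.GaussianBlur(cv2.cvtColor(im,cv2.COLOR_BGR2GRAY),(3,3),0)
for e in(65,70,75,80):
    q=np.radians(e);print(e,proj("top",PV-102*np.cos(q)*Ys+[0,0,102*np.sin(q)]).round(1),proj("top",PV-97*np.cos(q)*Ys+[0,0,97*np.sin(q)]).round(1))
for y in range(180,222,3):print(y," ".join("%3d"%g[y,x] for x in range(200,262,3)))
# stationarity of stand edge and bystanders by template match
for n,(x,y,w,k) in dict(platecorner=(193,222,22,20),beaker=(160,195,28,28),bottle=(278,196,26,26),flask=(203,118,28,30),jar=(268,122,28,28),case=(106,254,58,28)).items():
    r=cv2.matchTemplate(im[y-8:y+k+8,x-8:x+w+8],a[y:y+k,x:x+w],cv2.TM_CCOEFF_NORMED);_,v,_,l=cv2.minMaxLoc(r);print(n,round(v,2),l[0]-8,l[1]-8)
E
```

```text
t19.35 rel X-127.5 Y-320.8 Z156.3  F X-0.4 Y0.1 Z-0.0 w0
65 [238.1 196.1] [237.4 196.4]
70 [234.9 196.7] [234.3 197.1]
75 [231.5 197.5] [231.1 197.8]
80 [228.1 198.3] [227.9 198.5]
180 120 125 139 176 205 205 194 174 140  79  99  95 211 206 205 205 202 205 107 119 120
183 202 209 213 171 141  99  79  63  47  48  91  95  99 164 205 204 199 202 150 108 118
186 213 213 212 212  60  59  66  66  65  66  64  76 103 102 181 204 202 201 187  96 118
189 213 214 214 214 131 129  68  66  66  66  66  66  71 104 168 204 202 202 198  89 118
192 214 214 215 214 184  89  69  68  66  65  64  64  64  99 188 204 203 202 204 109 119
195 214 215 214 215 195  65  66  65  49  34  43  64  63  79 207 204 204 200 201 150 110
198 216 215 215 216 138  66  66  66  40  34  37  66  65  77 185 199 177 204 200 190  85
201 215 214 215 204 141  64  67  67  62  44  57  64  64  72 102 101 102 100 136 200  93
204 216 216 215 162 125  81  66  66  66  65  65  64  61  98 105 104 104 105 104 139 111
207 216 216 215 179  77 134  64  66  65  65  64  65  87 107 106 105 105 104 105 102 147
210 216 216 216 215  72  97  97  69  66  64  66  96 108 107 106 106 105 106 104 104 164
213 216 215 216 216 190  73  57  86  86  63 103 107 107 107 106 106 104 105 105 105 185
216 215 216 216 215 216 209 134  76  83 108 111 105 107 107 107 107 106 106 105 132 175
219 217 216 216 215 216 215 216 217 218 217 217 197 142 141 133 108 106 107 143 178 158
platecorner 1.0 0 0
beaker 1.0 0 0
bottle 0.27 -5 0
flask 1.0 0 0
jar 1.0 0 0
case 1.0 0 0
```

```bash
python3 - <<'E'
from h import *
for n in("scene",):
    im=get_image(n)[:,:,::-1];a=cv2.imread("pics/scene0.png");x,y,w,k=212,217,20,30
    r=cv2.matchTemplate(im[y-8:y+k+8,x-8:x+w+8],a[y:y+k,x:x+w],cv2.TM_CCOEFF_NORMED);_,v,_,l=cv2.minMaxLoc(r);print(v,l[0]-8,l[1]-8)
print(job_done())
E
```

```text
0.9947517514228821 0 0
the job is handed in; nothing more can be done
None
```

The tube is home on its other stop with the plain end up. The image gives about 80°, and a final press met 11 N with almost no further motion. The stand and the nearby loose items show no movement (timer and solvent bottle not checked), the hand is clear, and the job was handed in at about 19 s, but I viewed 11 pictures against the limit of 10, and the gripper linkage may have briefly touched the plain end at about 11 N.

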